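# Gather sample pucks in the spout corner of a tote

### The arm

A 6-joint arm with a two-finger parallel gripper is mounted at the origin on a cart in front of the work surface, level with it; the furniture and walls round the work are solid. World frame = base frame: x ahead of the robot, y to its left, z up, the work surface at z = 0. Lengths are in m, angles in rad, forces in N, time in s.
With the tool pointing down it reaches from about 0.25 to 0.775 m from the base axis. Payload 4 kg.
Tool frame: the origin (TCP) lies on the centre line of the jaws, within the pads' length; the fingertips stand 14 mm ahead of it and the grasp point (between the pads) lies 5 mm behind it (robot.tcp_to_tips is the distance from the TCP to the fingertips, in m); z points along the fingers, y is the line along which they close (so a half turn about z gives the same grasp; the last joint's range is limited). The gripper opens to 94 mm and grips with 3 to 60 N. Pads are 16 mm wide; open, the fingers measure 119 mm over their backs; the gripper's body (75 mm by 177 mm) begins 78 mm behind the grasp point.
Start: joints at [1.115, 0.087, 1.371, -0, 1.684, -0.103], TCP at [0.19, 0.516, 0.22] pointing down, gripper open.
Joint ranges: [-3.1, 3.1], [-0.76, 2.03], [0.27, 2.55], [-1.08, 4.22], [0.17, 2.65], [-2.57, 2.57]. Speed limits (rad/s): [2.79, 2.79, 3.14, 3.14, 3.14, 3.14].

### API

Orientations are given as [roll, pitch, yaw] about the fixed x, y, z axes, in that order (R = Rz(yaw) Ry(pitch) Rx(roll)).
In Python, from bench import robot gives the robot as it stands.
- The arm moves only by the tool carry_out, never from a script. Its argument "increments" is a list of rows, each a list of 3 entries, a list of its own where there are three numbers: the closure in counts, from 0 (fully open) to 255 (shut), then the shift along the tool's x, y, z in mm, then the turn about the tool's z in degrees. In form: [[fingers, [dx, dy, dz], twist], ...]. A call has 1 to 8 rows; each row shifts and turns the commanded pose from where the row before left it, along the tool's axes as they then stand; what a row does not reach is not made up. A row lasts 1/10 s, in which the tool goes at most 50 mm and 8.59 degrees, less where a joint would pass 70% of its speed; a pose out of reach is approached as far as the arm can. A call with a gripper value outside its range is refused whole. The fingers move at their own pace and stop on an object; the grip force is fixed at half the most. Time passes only in rows, so rows that do not move let the fingers close. It gives the time, the measured TCP pose, the force, the opening and the grip force at its end, in the units of the state.
- robot.get_obs(): the state, without advancing time (a new reading comes with each control period).
- robot.snapshot(name): name is "side" or "top" or "wrist"; returns the picture (384x512x3 uint8, blue, green, red); there is no depth.
- robot.get_calibration(name): a dict with "vfov" (degrees; the focal length in pixels is half the picture's height over the tangent of half this angle, whatever the lens; pixels are square), "cx", "cy" (the principal point, pixels), "T" (4x4, takes a point from camera to world coordinates). Camera axes: x right, y down, z forward; pixel columns grow to the right and rows downward; lengths in m; the calibration is good to about 2 mm. The wrist camera is an equidistant fisheye: a pixel r from the principal point sees the ray r / f radians off the axis. A picture is of the moment at which its call begins: read the wrist's pose just before it. get_calibration takes no time and is no camera call; for the wrist camera it gives the pose at the moment of the call.
- robot.close_job(): hands the job in; it is judged then, once.
The state is a dict: "time": time; "joint_positions": joint angles; "qvel": joint speeds; "joint_torque": joint torques, N m; "tool_pos": TCP position; "ee_rot": TCP orientation; "wrist_force": force on the tool from outside, world axes, zero at the start; "wrist_torque": the same for the moment, N m; "width": finger opening in m; "finger_force": force on a finger pad.
Only numpy, scipy, OpenCV 4.12 (cv2) and the standard library are available. Lean on these libraries where they do the work, as an engineer would, in place of code of your own. Each camera call takes 0.05 s, during which the arm holds its last target. There are 200 camera calls.

### The job

Take the small grey plastic tote by its overhead handle, lift it some ten centimetres clear of the worktop and tip it towards the corner that has the pouring lip, by about thirty degrees, until all three loose sample pucks have slid together into that corner. Finish while still holding the tote tilted and still in the air, nothing else supporting it, with the pucks gathered in the corner ready to be counted. Leave the bottle, the timer and the marker pen where they are.

Things in the scene. Friction and masses are not known exactly. Their poses are not given: they have to be found in the camera images.
- tote: Loose open grey plastic tote, 112 (its x) x 90 (its y) x 38 mm, walls and floor 3 mm, about 0.3 kg. Origin: centre of the underside, z up. Steel straps on the short end walls carry a cross bar along x (80 to 86 mm up, 12 mm wide) with a black grip plate on it. Only the corner at -x, +y has a pouring lip, a flat 26 mm tab on the rim that juts 16 mm outward; the walls behind it are unbroken.
- handle (a point): Centre of the black grip plate over the middle of the tote, 93 mm above its underside. The plate is 38 mm long (along the tote's x), 14 mm thick (along the tote's y) and 26 mm tall; it is meant to be pinched across its thickness from above. It is rigidly fixed to the tote.
- spout_corner (a point): The inside corner of the tote, at floor level, below the pouring lip: (-53, +42, 3) mm in the tote's frame. The pucks belong here.
- puck1: One of three equal white PTFE sample pucks loose in the tote: disc 16 mm across, 9 mm tall, 12 g. Origin: centre of its underside. It starts to slide on the floor at 6 to 10 degrees, and along the walls too once the tote is tipped about 20 degrees towards the corner; pucks may settle in a group or in a row along a wall.
- puck2: One of three equal white PTFE sample pucks loose in the tote: disc 16 mm across, 9 mm tall, 12 g. Origin: centre of its underside. It starts to slide on the floor at 6 to 10 degrees, and along the walls too once the tote is tipped about 20 degrees towards the corner; pucks may settle in a group or in a row along a wall.
- puck3: One of three equal white PTFE sample pucks loose in the tote: disc 16 mm across, 9 mm tall, 12 g. Origin: centre of its underside. It starts to slide on the floor at 6 to 10 degrees, and along the walls too once the tote is tipped about 20 degrees towards the corner; pucks may settle in a group or in a row along a wall.
- amber_bottle: Bystander: closed brown bottle, 46 mm across, 102 mm tall, standing behind the work. Origin: centre of its underside.
- timer: Bystander: small white bench timer, 62 x 62 x 21 mm, lying to the left of the tote. Origin: centre of its underside.
- marker_pen: Bystander: marker pen, 135 mm long (its y), 17 mm thick, lying on the flat dark equipment case (top 44 mm above the worktop) behind the tote. Origin: centre of its underside.

How it is judged:
On the way:
1. the tote is held by the gripper, clear of the worktop (height (world z) of each of spout_corner, tote above 0.03 m and contact force between tote and the fingers above 1 N), for 0.2 s.
At the end, for the whole second after the job is handed in: All pucks within 50 mm of the tote's inside spout corner; tote tilted 0.30 to 1.0 rad, that corner over 70 mm above the worktop; tote held by the gripper (over 1 N), touching no bystander (under 0.3 N); tote and pucks still (under 0.03 m/s) (distance between each of puck1, puck2, puck3 and spout_corner below 0.05 m and angle between tote's own z axis and vertical between 0.3 and 1 rad and height (world z) of spout_corner above 0.07 m and contact force between tote and the fingers above 1 N and linear speed of each of tote, puck1, puck2, puck3 below 0.03 m/s and contact force between tote and amber_bottle below 0.3 N and contact force between tote and timer below 0.3 N and contact force between tote and marker_pen below 0.3 N); the arm keeps its last pose, push and grip.
It fails at once if the amber bottle is moved by more than 20 mm (distance of amber_bottle from where it was at the start of the episode above 0.02 m).
It fails at once if the timer is moved by more than 20 mm (distance of timer from where it was at the start of the episode above 0.02 m).
It fails at once if the marker pen is moved by more than 20 mm (distance of marker_pen from where it was at the start of the episode above 0.02 m).
It also fails if it takes over 35 s, if anything falls off the work surface, if the arm or the gripper's body presses on something with over 40 N, if the wrist force passes 120 N, or if a joint passes its speed limit or range.

## Working session

There is one attempt and no reset: what is moved stays moved. The work goes in short steps, Python scripts to look and compute and a tool call to move; the robot and the scene stay as the last step left them, time stands still between calls to the robot, and variables do not carry over. Pictures are saved under pics/ and viewed, at most 10 in all, crops included, and the job is handed in when it is done.

Besides the shell and the picture viewer there is one more tool, called after "Emit:" by a JSON object that holds its "op" and its "data". carry_out: Moves the arm, as the interface text tells. Its arguments: {"type":"object","properties":{"increments":{"type":"array","items":{"type":"array"}}},"required":["increments"]}

```bash
mkdir -p pics; ls; python3 - <<'E'
from bench import robot
import cv2,numpy as np
np.set_printoptions(precision=4,suppress=True)
for n in("side","top"):
    im=robot.snapshot(n);cv2.imwrite(f"pics/{n}0.png",im)
    c=robot.get_calibration(n);print(n,c)
print(robot.get_obs())
E
```

```text
pics
side {'vfov': 44.665671799343166, 'cx': 251.1996512681321, 'cy': 197.0809951626524, 'T': array([[ 0.9991,  0.0156, -0.0395,  0.5237],
       [ 0.0414, -0.5615,  0.8265, -0.8134],
       [-0.0092, -0.8274, -0.5616,  0.5481],
       [ 0.    ,  0.    ,  0.    ,  1.    ]])}
top {'vfov': 51.727959906844376, 'cx': 255.84571799834376, 'cy': 190.23671188180268, 'T': array([[ 0.0002, -0.9771,  0.2127,  0.3154],
       [-1.    , -0.0006, -0.0016, -0.126 ],
       [ 0.0017, -0.2127, -0.9771,  0.928 ],
       [ 0.    ,  0.    ,  0.    ,  1.    ]])}
{'time': 0.1, 'joint_positions': array([ 1.1149,  0.0879,  1.3721,  0.    ,  1.6836, -0.1031]), 'qvel': array([-0.0006, -0.0008, -0.0019, -0.0007,  0.0019, -0.0009]), 'joint_torque': array([  0.0028, -34.1251, -30.3303,   0.072 ,   0.0304,  -0.0001]), 'tool_pos': array([0.1899, 0.5157, 0.2184]), 'ee_rot': array([-3.1397, -0.0002,  2.7888]), 'wrist_force': array([ 1.4591,  0.4842, -0.4324]), 'wrist_torque': array([-0.0088,  0.0259,  0.0097]), 'finger_force': 0.0, 'width': 0.09408914426612958}
```

View pics/top0.png

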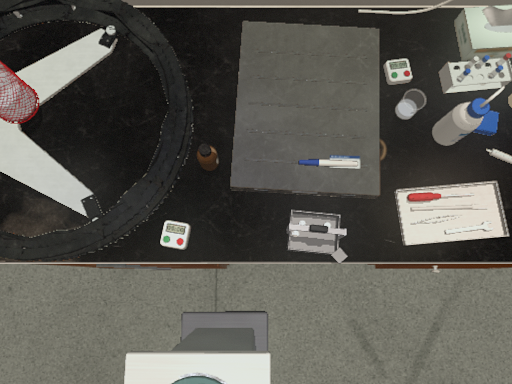

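View pics/side0.png

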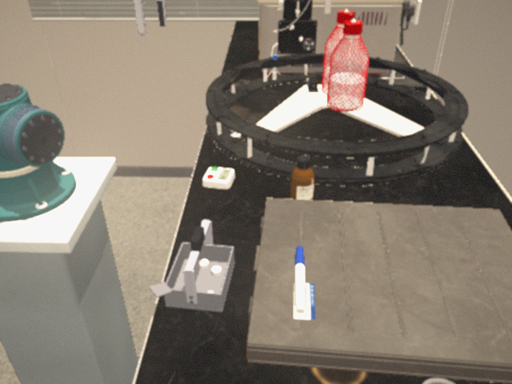

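```bash
cat > h.py <<'E'
import numpy as np,cv2
def ray(c,u,v,h=384):
    f=h/2/np.tan(np.radians(c["vfov"])/2)
    d=c["T"][:3,:3]@np.array([(u-c["cx"])/f,(v-c["cy"])/f,1.]);return c["T"][:3,3],d
def onplane(c,u,v,z):
    o,d=ray(c,u,v);return o+d*(z-o[2])/d[2]
E
python3 - <<'E'
import cv2,numpy as np
t=cv2.imread("pics/top0.png");s=cv2.imread("pics/side0.png")
a=cv2.resize(t[195:275,270:360],(450,400),interpolation=cv2.INTER_CUBIC)
b=cv2.resize(s[215:315,145:245],(340,340),interpolation=cv2.INTER_CUBIC)
o=np.zeros((400,800,3),np.uint8);o[:,:450]=a;o[:340,455:795]=b;cv2.imwrite("pics/z.png",o)
E
```

```text
(no output)
```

View pics/z.png

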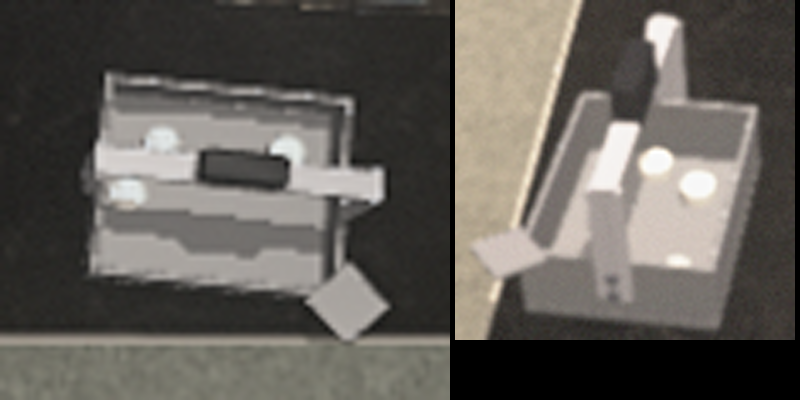

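```bash
python3 - <<'E'
from bench import robot
from h import *
np.set_printoptions(precision=4,suppress=True)
t=robot.get_calibration("top");s=robot.get_calibration("side")
P=lambda x,y:(270+x/5,195+y/5)
print("plate",onplane(t,*P(245,163),.106))
o1,d1=ray(t,*P(244,168));o2,d2=ray(s,197.4,238.5)
k=np.linalg.lstsq(np.c_[d1,-d2],o2-o1,rcond=None)[0];print("tri",o1+d1*k[0],o2+d2*k[1])
a,b=onplane(t,*P(97,158),.086),onplane(t,*P(383,185),.086);print("bar",a,b,np.linalg.norm(a-b),np.degrees(np.arctan2(*(a-b)[1::-1])))
for q in[(105,73),(352,102),(90,272)]:print("rim",onplane(t,*P(*q),.038))
for q in[(160,138),(288,150),(128,192)]:print("puck",onplane(t,*P(*q),.012))
for q in[(232,188),(380,195),(243,24)]:print("case",onplane(t,*q,.044))
print("pen",onplane(t,298,162,.052),onplane(t,360,162,.052),"bottle",onplane(t,207,150,.1))
E
```

```text
plate [ 0.4147 -0.2589  0.106 ]
tri [ 0.4141 -0.2603  0.094 ] [ 0.414  -0.2603  0.094 ]
bar [ 0.4193 -0.199   0.086 ] [ 0.4078 -0.3205  0.086 ] 0.1220661055340217 84.60463120731929
rim [ 0.464  -0.2075  0.038 ]
rim [ 0.4508 -0.3194  0.038 ]
rim [ 0.3742 -0.1991  0.038 ]
puck [ 0.4378 -0.2349  0.012 ]
puck [ 0.4322 -0.2943  0.012 ]
puck [ 0.4126 -0.2195  0.012 ]
case [ 0.513  -0.0729  0.044 ]
case [ 0.4968 -0.4105  0.044 ]
case [ 0.9354 -0.0951  0.044 ]
pen [ 0.5726 -0.2244  0.052 ] [ 0.5727 -0.367   0.052 ] bottle [ 0.5856 -0.0205  0.1   ]
```

Emit:
{"op": "carry_out", "data": {"increments": [[0,[-20,-27,0],0],[0,[-28,-38,0],0],[0,[-28,-38,0],0],[0,[-28,-38,0],0],[0,[-28,-38,0],0],[0,[-28,-38,0],0],[0,[-28,-38,0],0],[0,[-28,-38,0],0]]}}

```text
time: 0.9
tool_pos: [0.2912, 0.1648, 0.2191]
ee_rot: [3.141, 0.0, 2.79]
wrist_force: [0.6, -0.1, 0.1]
width: 0.094
finger_force: 0.0
```

Emit:
{"op": "carry_out", "data": {"increments": [[0,[-28,-38,0],0],[0,[-28,-38,0],0],[0,[-28,-38,0],0],[0,[-28,-38,0],0],[0,[-28,-38,0],0],[0,[-28,-38,0],0],[0,[-28,-38,0],0],[0,[-28,-38,0],0]]}}

```text
time: 1.7
tool_pos: [0.3965, -0.1981, 0.219]
ee_rot: [3.141, -0.0, 2.788]
wrist_force: [1.4, -0.4, -0.8]
width: 0.094
finger_force: 0.0
```

Emit:
{"op": "carry_out", "data": {"increments": [[0,[0,0,0],8.5],[0,[0,0,0],8.5],[0,[0,0,0],8.5],[0,[0,0,0],8.5],[0,[0,0,0],8.5],[0,[0,0,0],8.5],[0,[0,0,0],8.5],[0,[0,0,0],8.5]]}}

```text
time: 2.5
tool_pos: [0.3964, -0.1959, 0.2189]
ee_rot: [-3.141, -0.001, 1.596]
wrist_force: [-0.3, 0.0, 0.8]
width: 0.094
finger_force: 0.0
```

Emit:
{"op": "carry_out", "data": {"increments": [[0,[0,0,0],7.8],[0,[0,0,0],0]]}}

```text
time: 2.7
tool_pos: [0.3964, -0.196, 0.219]
ee_rot: [-3.141, -0.001, 1.466]
wrist_force: [-0.1, -0.4, 0.4]
width: 0.0943
finger_force: 0.0
```

Emit:
{"op": "carry_out", "data": {"increments": [[0,[-31,12,0],0],[0,[-31,12,0],0],[0,[0,0,40],0],[0,[0,0,40],0],[0,[0,0,30],0],[0,[0,0,18],0],[0,[0,0,0],0]]}}

```text
time: 3.4
tool_pos: [0.4118, -0.2586, 0.0877]
ee_rot: [-3.135, -0.004, 1.468]
wrist_force: [-0.6, -0.2, -0.9]
width: 0.094
finger_force: 0.0
```

```bash
python3 - <<'E'
from bench import robot
import cv2
a=robot.snapshot("wrist");b=robot.snapshot("side")[140:340,100:300]
import numpy as np
cv2.imwrite("pics/g1.png",np.hstack([a[:, 90:470],cv2.resize(b,(384,384))]))
E
```

```text
(no output)
```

View pics/g1.png

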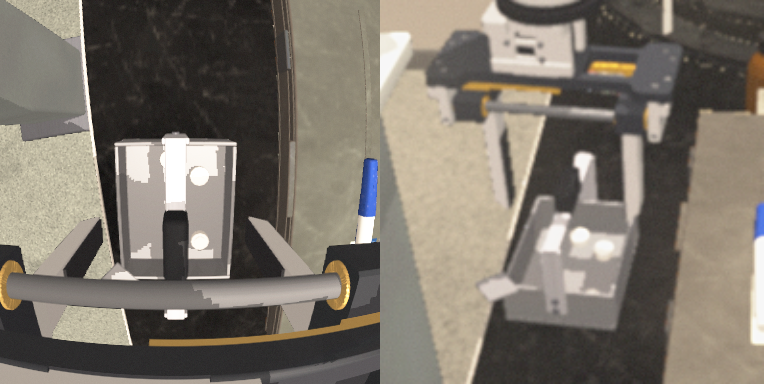

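Emit:
{"op": "carry_out", "data": {"increments": [[255,[0,0,0],0],[255,[0,0,0],0],[255,[0,0,0],0],[255,[0,0,0],0],[255,[0,0,0],0],[255,[0,0,0],0],[255,[0,0,0],0],[255,[0,0,0],0]]}}

```text
time: 4.3
tool_pos: [0.414, -0.2603, 0.0914]
ee_rot: [-3.142, -0.0, 1.466]
wrist_force: [-0.5, -0.1, -0.5]
width: 0.0334
finger_force: 0.0
```

Emit:
{"op": "carry_out", "data": {"increments": [[255,[0,0,-5],0],[255,[0,0,-15],0],[255,[0,0,-15],0],[255,[0,0,-10],0],[255,[0,0,-5],0],[255,[0,0,0],0]]}}

```text
time: 4.9
tool_pos: [0.4141, -0.2604, 0.1417]
ee_rot: [3.141, 0.0, 1.466]
wrist_force: [0.2, -0.4, -3.1]
width: 0.0128
finger_force: 30.0
```

Emit:
{"op": "carry_out", "data": {"increments": [[255,[0,0,5],0],[255,[0,0,5],0],[255,[0,0,5],0],[255,[0,0,0],0]]}}

```text
time: 5.3
tool_pos: [0.4132, -0.2596, 0.1245]
ee_rot: [-3.139, -0.002, 1.466]
wrist_force: [-0.0, -0.5, -3.8]
width: 0.013
finger_force: 30.0
```

```bash
python3 - <<'E'
from bench import robot
import cv2
cv2.imwrite("pics/g2.png",cv2.resize(robot.snapshot("side")[160:330,120:290],(510,510),interpolation=cv2.INTER_CUBIC))
E
```

```text
(no output)
```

View pics/g2.png

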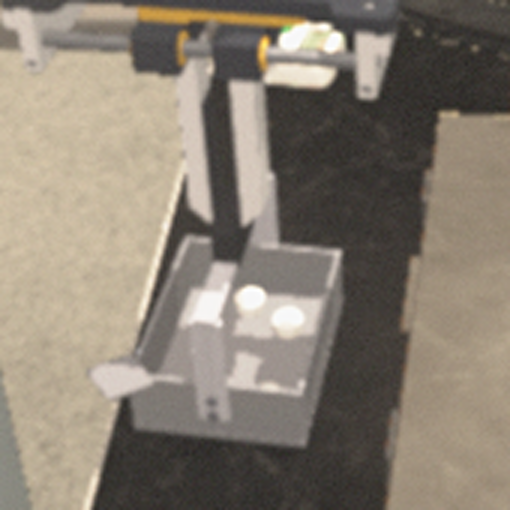

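Emit:
{"op": "carry_out", "data": {"increments": [[255,[0,0,3],0],[255,[0,0,3],0],[255,[0,0,0],0]]}}

```text
time: 5.65
tool_pos: [0.4138, -0.2601, 0.12]
ee_rot: [-3.141, -0.001, 1.466]
wrist_force: [-0.7, -0.3, -3.5]
width: 0.0128
finger_force: 30.0
```

Emit:
{"op": "carry_out", "data": {"increments": [[255,[0,0,2],0],[255,[0,0,2],0],[255,[0,0,0],0]]}}

```text
time: 5.95
tool_pos: [0.4142, -0.2606, 0.1178]
ee_rot: [3.141, 0.001, 1.466]
wrist_force: [-2.4, 1.0, 3.8]
width: 0.0129
finger_force: 30.0
```

Emit:
{"op": "carry_out", "data": {"increments": [[150,[0,0,0],0],[150,[0,0,0],0],[150,[0,0,0],0],[150,[0,0,0],0],[150,[0,0,9],0],[150,[0,0,10],0],[150,[0,0,8],0],[150,[0,0,0],0]]}}

```text
time: 6.75
tool_pos: [0.4129, -0.2593, 0.0871]
ee_rot: [-3.138, -0.002, 1.466]
wrist_force: [0.2, 0.5, -0.2]
width: 0.0384
finger_force: 0.0
```

Emit:
{"op": "carry_out", "data": {"increments": [[255,[0,0,0],0],[255,[0,0,0],0],[255,[0,0,0],0],[255,[0,0,0],0],[255,[0,0,0],0],[255,[0,0,0],0],[255,[0,0,0],0]]}}

```text
time: 7.45
tool_pos: [0.4142, -0.2605, 0.0899]
ee_rot: [3.141, 0.0, 1.466]
wrist_force: [-0.5, -0.3, 2.5]
width: 0.0139
finger_force: 30.0
```

Emit:
{"op": "carry_out", "data": {"increments": [[255,[0,0,-10],0],[255,[0,0,-25],-5],[255,[0,0,-30],-8.5],[255,[0,0,-25],-8.5],[255,[0,0,-10],-8.5],[255,[0,0,0],-8.5],[255,[0,0,0],-8.5],[255,[0,0,0],-8.5]]}}

```text
time: 8.25
tool_pos: [0.4136, -0.2598, 0.189]
ee_rot: [3.141, -0.002, 2.449]
wrist_force: [-0.4, 0.3, -3.2]
width: 0.0138
finger_force: 30.0
```

Emit:
{"op": "carry_out", "data": {"increments": [[255,[0,0,0],-8.5],[255,[0,0,0],-8.5],[255,[0,0,0],-8.5],[255,[0,0,0],-8.5],[255,[0,0,0],-3.3],[255,[0,0,0],0]]}}

```text
time: 8.85
tool_pos: [0.4136, -0.2599, 0.1888]
ee_rot: [3.14, -0.002, 3.094]
wrist_force: [-0.1, -0.5, -3.3]
width: 0.014
finger_force: 30.0
```

Emit:
{"op": "carry_out", "data": {"increments": [[255,[0,45,0],0],[255,[0,30,0],0],[255,[0,20,0],0],[255,[0,13,0],0],[255,[0,8,0],0],[255,[0,4,0],0],[255,[0,0,0],0]]}}

```text
time: 9.55
tool_pos: [0.4198, -0.1405, 0.1894]
ee_rot: [-3.141, -0.0, 3.094]
wrist_force: [0.3, 0.2, -3.1]
width: 0.0139
finger_force: 30.0
```

```bash
python3 - <<'E'
from bench import robot
import cv2,numpy as np
a=robot.snapshot("top")[150:280,220:400];b=robot.snapshot("side")[100:330,120:350]
cv2.imwrite("pics/g3.png",np.hstack([cv2.resize(a,(415,300)),cv2.resize(b,(300,300))]))
E
```

```text
(no output)
```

View pics/g3.png

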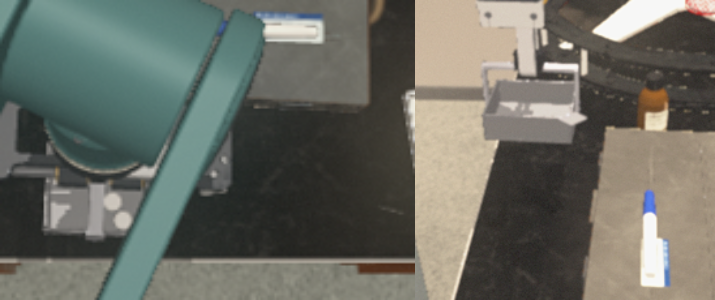

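Emit:
{"op": "carry_out", "data": {"increments": [[255,[0,0,15],0],[255,[0,0,25],0],[255,[0,0,15],0],[255,[0,0,6],0],[255,[-10,0,0],0],[255,[-12,0,0],0],[255,[-6,0,0],0],[255,[0,0,0],0]]}}

```text
time: 10.45
tool_pos: [0.4494, -0.1421, 0.1294]
ee_rot: [-3.141, 0.002, 3.095]
wrist_force: [-1.6, 0.2, -3.1]
width: 0.014
finger_force: 30.0
```

Emit:
{"op": "carry_out", "data": {"increments": [[255,[-4,0,0],0],[255,[-4,0,0],0],[255,[-4,0,0],0],[255,[-4,0,0],0],[255,[0,0,0],0]]}}

```text
time: 10.95
tool_pos: [0.4625, -0.1424, 0.128]
ee_rot: [3.141, -0.004, 3.094]
wrist_force: [-5.2, 0.1, -1.1]
width: 0.0137
finger_force: 30.0
```

Emit:
{"op": "carry_out", "data": {"increments": [[255,[-5,0,0],0],[255,[-5,0,0],0],[255,[-5,0,0],0],[255,[-5,0,0],0],[255,[-5,0,0],0],[255,[-5,0,0],0],[255,[-5,0,0],0],[255,[-3,0,0],0]]}}

```text
time: 11.75
tool_pos: [0.5017, -0.1447, 0.1313]
ee_rot: [-3.14, 0.001, 3.094]
wrist_force: [-7.0, 0.1, 9.8]
width: 0.0141
finger_force: 30.0
```

```bash
python3 - <<'E'
from bench import robot
import cv2,numpy as np
b=robot.snapshot("side")[100:300,120:320];a=robot.snapshot("wrist")
cv2.imwrite("pics/g4.png",np.hstack([a[:,110:430],cv2.resize(b,(384,384))]));print(robot.get_obs()["wrist_force"])
E
```

```text
[-5.5900103   1.39226021  7.2503416 ]
```

View pics/g4.png

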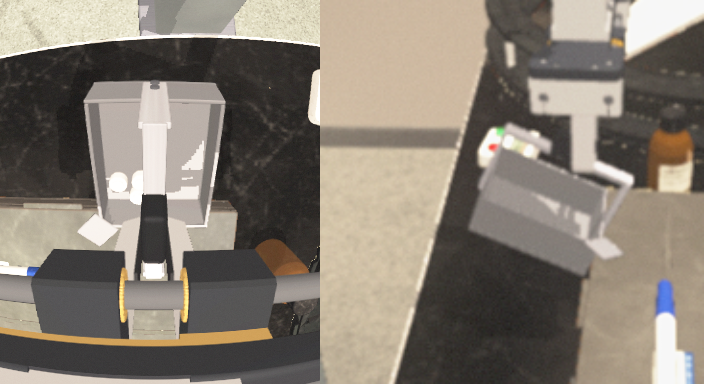

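Emit:
{"op": "carry_out", "data": {"increments": [[255,[5,0,-2],0],[255,[12,0,-8],0],[255,[18,0,-18],0],[255,[18,0,-22],0],[255,[14,0,-18],0],[255,[8,0,-8],0],[255,[4,0,-4],0],[255,[0,0,0],0]]}}

```text
time: 12.65
tool_pos: [0.4229, -0.1406, 0.2085]
ee_rot: [-3.142, 0.001, 3.094]
wrist_force: [0.2, -0.4, -4.3]
width: 0.0137
finger_force: 30.0
```

Emit:
{"op": "carry_out", "data": {"increments": [[255,[0,-10,0],0],[255,[0,-20,0],0],[255,[0,-30,0],0],[255,[0,-40,0],0],[255,[0,-48,0],0],[255,[0,0,0],0],[255,[0,0,0],0],[255,[0,0,0],0]]}}

```text
time: 13.45
tool_pos: [0.4157, -0.288, 0.2074]
ee_rot: [3.14, -0.001, 3.095]
wrist_force: [0.6, 0.5, -3.1]
width: 0.0135
finger_force: 30.0
```

```bash
python3 - <<'E'
from bench import robot
import cv2,numpy as np
b=robot.snapshot("side")[100:300,90:290];a=robot.snapshot("wrist")
cv2.imwrite("pics/g5.png",np.hstack([a[:,110:430],cv2.resize(b,(384,384))]))
E
```

```text
(no output)
```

View pics/g5.png

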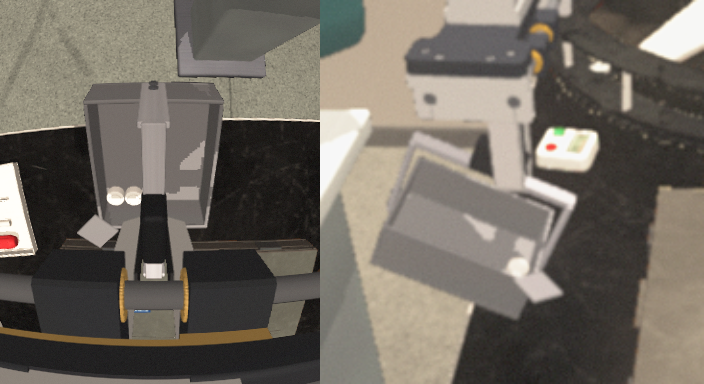

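Emit:
{"op": "carry_out", "data": {"increments": [[255,[0,48,0],0],[255,[0,40,0],0],[255,[0,30,0],0],[255,[0,20,0],0],[255,[0,10,0],0],[255,[0,0,0],0],[255,[0,0,0],0]]}}

```text
time: 14.25
tool_pos: [0.4228, -0.1409, 0.2086]
ee_rot: [-3.141, 0.0, 3.095]
wrist_force: [-0.5, -0.6, -4.0]
width: 0.0141
finger_force: 30.0
```

Emit:
{"op": "carry_out", "data": {"increments": [[255,[0,-10,0],0],[255,[0,-20,0],0],[255,[0,-30,0],0],[255,[0,-40,0],0],[255,[0,-48,0],0],[255,[0,-48,0],0],[255,[0,-48,0],0],[255,[0,0,0],0]]}}

```text
time: 15.05
tool_pos: [0.4087, -0.3918, 0.2064]
ee_rot: [-3.139, -0.003, 3.086]
wrist_force: [0.2, 0.9, -4.5]
width: 0.0138
finger_force: 30.0
```

Emit:
{"op": "carry_out", "data": {"increments": [[255,[0,0,0],0],[255,[0,0,0],0],[255,[0,0,0],0],[255,[0,0,0],0]]}}

```text
time: 15.45
tool_pos: [0.4114, -0.3834, 0.2089]
ee_rot: [-3.141, 0.001, 3.096]
wrist_force: [-0.6, 0.7, -3.1]
width: 0.0137
finger_force: 30.0
```

```bash
python3 - <<'E'
from bench import robot
import cv2,numpy as np
s=robot.snapshot("side");a=robot.snapshot("wrist");t=robot.snapshot("top")
for n,i in zip("swt",(s,a,t)):cv2.imwrite(f"pics/f_{n}.png",i)
b=s[130:330,100:300]
cv2.imwrite("pics/g6.png",np.hstack([cv2.resize(a[120:250,180:340],(369,300),interpolation=cv2.INTER_CUBIC),cv2.resize(b,(420,420))[:300] if 0 else cv2.resize(b,(300,300),interpolation=cv2.INTER_CUBIC)]))
E
```

```text
(no output)
```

View pics/g6.png

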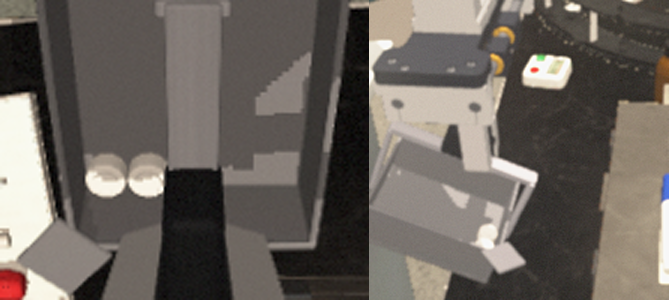

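```bash
python3 - <<'E'
from bench import robot
from h import *
c=robot.get_calibration("side");o=robot.get_obs();f=192/np.tan(np.radians(c["vfov"])/2)
yaw=o["ee_rot"][2];p=o["tool_pos"]+[0,0,.005]
ex=np.array([np.cos(yaw),np.sin(yaw),0]);ey=np.array([-np.sin(yaw),np.cos(yaw),0]);ez=np.array([0,0,1.])
for deg in(28,33):
    t=np.radians(deg);X=ex*np.cos(t)+ez*np.sin(t);Z=ez*np.cos(t)-ex*np.sin(t)
    for n,q in dict(p1=(-45,34,10),p2=(-45,18,10),p3=(-45,2,10),corner=(-53,42,3),lowedge=(-56,45,0),backlow=(56,45,0)).items():
        w=p+X*q[0]/1e3+ey*q[1]/1e3+Z*(q[2]-95)/1e3
        k=c["T"][:3,:3].T@(w-c["T"][:3,3]);print(deg,n,(k[:2]/k[2]*f+[c["cx"],c["cy"]]).round(0),"z",round(w[2],3))
E
```

```text
28 p1 [175. 305.] z 0.118
28 p2 [178. 295.] z 0.118
28 p3 [181. 286.] z 0.118
28 corner [177. 316.] z 0.108
28 lowedge [178. 320.] z 0.104
28 backlow [ 91. 284.] z 0.156
33 p1 [168. 304.] z 0.118
33 p2 [171. 295.] z 0.118
33 p3 [174. 285.] z 0.118
33 corner [170. 315.] z 0.108
33 lowedge [170. 319.] z 0.104
33 backlow [ 86. 279.] z 0.165
```

The side view confirms it: the puck seen there at (179, 288) is where the third of the row should project, and the tilt comes out at about 28° with the corner 0.108 m up. I'm handing the job in.

```bash
python3 -c "
from bench import robot
print(robot.close_job())"
```

```text
the job is handed in; nothing more can be done
None
```

I handed the job in with the tote held in the air, tilted about 28° with the spout corner about 108 mm up and all three pucks in a row against the end wall at that corner, all within about 41 mm of it by geometry; the bystanders were not touched, and no verdict came back. The tool can only twist about its vertical axis, so I tilted the tote by pressing it against the equipment case's front edge until it turned in the grip, then lifted it clear and jogged it sideways to slide the pucks into the corner.

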